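Set the bedside book rack to its half-open stop

TASK

Open the sprung book rack to its middle position, ready for the paperback: with the fingertips push the inner face of the movable end plate outward until its side catch has clicked past the middle stop pin, but not past the far pin, then let go so that it springs back and latches against the middle pin. Only push: do not pinch the plate, and leave everything else on the dresser where it stands.

Things in the scene. Friction and masses are not known exactly. Their poses are not given: they have to be found in the camera images.
- rack: book rack fixed to the dresser top: board 300 x 110 x 14 mm; fixed end plate at its -x end (inner face at x = -135 mm, top 80 mm up); end block at +x (top 40 mm up); guide tube along the middle (top 26 mm up); stop rail along the -y side. Origin: centre of the underside, on the dresser top. x: along the board, the way the movable end plate is pushed open; z: up
- slide (a joint): travel in m of the movable end plate along rack +x: 0 = closed (the start), 0.118 = end of travel. A spring always pulls it back to 0: 5 N closed, 9.5 N at full travel; passing a pin takes about 2 N more, damping 0.75 N more at 0.05 m/s. Its inner face is at rack x = -50 mm + travel: closed, the gap between the end plates is 85 mm
- push_point (a point): point on the inner face of the movable end plate (the face towards the fixed end plate), on the middle line of the rack, 60 mm above the dresser top. Push here, towards the rack's +x
- slide_face: inner half (8 mm thick) of the movable upright wooden end plate, 100 mm wide and 14 mm thick in all, from 16 to 80 mm above the dresser. Origin: in the plane of the inner face, on the rack's middle line, at dresser height. Axes as the rack's
- slide_back: outer half (6 mm thick) of the same movable end plate, on the far side from the push point. Same origin and axes as slide_face
- slide_catch: steel catch on the -y side of the movable end plate, 24 mm long, 31 mm wide, with an upright rear face in line with the plate's inner face and a sloping front that rides down over the pins as the plate is pushed open. Same origin and axes as slide_face
- catch_edge (a point): lower edge of the catch's upright rear face, 23 mm above the dresser, in line (in rack y) with the pins
- mid_stop: middle stop, nearer the fixed end: dark block 30 x 26 x 10 mm on the rail with a sprung brass pin (10 mm dia, 8 mm proud). Its place along the rail varies. Origin: block's underside, on the pin's axis; axes as the rack's. The catch presses the pin down going out; it pops up once catch_edge is 5 mm past its axis (+x). Let go, the plate returns until the catch's rear face rests on the pin: latched
- far_stop: far stop: a like block and pin at rack x = 50 mm. If catch_edge goes 5 mm beyond this pin's axis, the plate latches wide open, which is wrong and cannot be undone by pushing
- lip_balm_center (a point): white lip-balm tube, 18 mm diameter, 58 mm tall, standing on the rack's board next to the fixed end plate, towards the rack's +y edge, its top 72 mm above the dresser. This point is its centre. Leave it alone
- cream_jar: squat jar, 52 mm diameter, 45 mm tall, standing beside the rack on its +y side. Origin: centre of its underside. Leave it alone
- pill_bottle: small amber bottle, 42 mm diameter, 75 mm tall, standing beside the rack on its +y side. Origin: centre of its underside. Leave it alone
- glasses_case: black glasses case 160 x 62 x 36 mm, lying beside the stop rail on the rack's -y side. Origin: centre of its underside; x along its length. Leave it alone
- paperback: blue paperback 130 x 200 x 30 mm lying flat. Origin: centre of its underside. Leave it alone
- phone: dark phone 150 x 72 x 9 mm lying flat. Origin: centre of its underside. Leave it alone
- mug: white mug, 80 mm diameter, 95 mm tall. Origin: centre of its underside. Leave it alone

How it is judged:
By the outcome, as a careful person would: the job done as asked, in the order asked, and still so for the second after the job is handed in, with the robot touching nothing.
It also fails if it takes over 38 s, if anything falls off the work surface, if the arm or the gripper's body presses on something with over 40 N, if the wrist force passes 120 N, or if a joint passes its speed limit or range.

ROBOT

A 6-joint arm with a two-finger parallel gripper is mounted at the origin on the work surface. World frame = base frame: x ahead of the robot, y to its left, z up, the work surface at z = 0. Lengths are in m, angles in degrees, forces in N, time in s.
With the tool pointing down it reaches from about 0.35 to 0.875 m from the base axis. Payload 4.2 kg.
Tool frame: the origin (TCP) lies at the very end of the fingers, on their centre line; the grasp point (between the pads) lies 19 mm behind it (r.grip_point_offset is the distance from the TCP to the grasp point, in m); z points along the fingers, y is the line along which they close (so a half turn about z gives the same grasp; the last joint's range is limited). The gripper opens to 87 mm and grips with 3 to 60 N. Pads are 19 mm wide; open, the fingers measure 117 mm over their backs; the gripper's body (75 mm by 190 mm) begins 51 mm behind the grasp point.
Start: joints at [-58.064, 22.042, 0.453, 0, -68.411, -14.817], TCP at [0.184, -0.597, 0.223] pointing down, gripper open.
Joint ranges: [-179.83, 179.83], [-69.29, 118.12], [-61.27, 80.66], [-181.25, 117.63], [-171.15, -9.14], [-177.46, 177.46]. Speed limits (degrees/s): [159.86, 159.86, 180, 180, 180, 180].

INTERFACE

Orientations are given as a 3x3 rotation matrix whose columns are the frame's x, y, z axes.
In Python, from station import r, cams gives the robot as it stands. The module is installed in compiled form; this text tells all that it offers.
- The arm moves only by the shell command python3 -m handwheel 'ROWS'. ROWS is JSON, a list that holds one entry, the list of rows, each a list of 7 numbers: the turn, a rotation vector about the tool's x, y, z in units of 6 degrees (1.0 is 6 degrees), then the shift along the tool's x, y, z in m, then the finger opening in m, from 0 to 0.087. In form: [[[ax, ay, az, x, y, z, jaw], ...]]. A call has 1 to 12 rows; each row shifts and turns the commanded pose from where the row before left it, along the tool's axes as they then stand; what a row does not reach is not made up. A row lasts 1/10 s, in which the tool goes at most 50 mm and 8.59 degrees, less where a joint would pass 70% of its speed; a pose out of reach is approached as far as the arm can. A call with a gripper value outside its range is refused whole. The fingers move at their own pace and stop on an object; the grip force is fixed at half the most. Time passes only in rows, so rows that do not move let the fingers close. It gives the time, the measured TCP pose, the force, the opening and the grip force at its end, in the units of the state.
- r.sense(): the state, without advancing time (a new reading comes with each control period).
- cams.capture(name): name is "side" or "top"; returns the picture (400x640x3 uint8, red, green, blue); there is no depth.
- cams.get_calibration(name): a dict with "camera_matrix" (3x3 intrinsics, pixels), "k1" (the pictures are not rectified: a ray, as slopes to the right and down, at radius r is drawn at 1 + k1 r^2 times it, then the intrinsics apply), "rvec" (rotation vector, rad) and "tvec" (3), from world to camera coordinates, as OpenCV has them. Camera axes: x right, y down, z forward; pixel columns grow to the right and rows downward; lengths in m; the calibration is good to about 2 mm. A picture is of the moment at which its call begins. get_calibration takes no time and is no camera call.
- r.finish_job(): hands the job in; it is judged then, once.
The state is a dict: "time_s": time; "joints": joint angles; "joint_velocities": joint speeds; "effort": joint torques, N m; "tcp_pos": TCP position; "ee_rot": TCP orientation; "wrist_force": force on the tool from outside, world axes, zero at the start; "moment": the same for the moment, N m; "gripper_width": opening from 0.0 (shut) to 1.0 (fully open); "gripper_force": force on a finger pad.
Only numpy, scipy, OpenCV 4.12 (cv2) and the standard library are available. Lean on these libraries where they do the work, as an engineer would, in place of code of your own. Each camera call takes 0.05 s, during which the arm holds its last target. There are 200 camera calls.

## Working session

There is one attempt and no reset: what is moved stays moved. The work goes in short steps, Python scripts to look and compute and a shell command to move; the robot and the scene stay as the last step left them, time stands still between calls to the robot, and variables do not carry over. Pictures are saved under pics/ and viewed, at most 10 in all, crops included, and the job is handed in when it is done.

```bash
mkdir -p pics; cat > h.py <<'E'
import numpy as np,cv2
from station import r,cams
def cal(n):
    c=cams.get_calibration(n);R=cv2.Rodrigues(np.array(c["rvec"],float))[0]
    return np.array(c["camera_matrix"]),c["k1"],R,np.array(c["tvec"],float).ravel()
def ray(n,uv):
    K,k,R,t=cal(n)
    p=cv2.undistortPoints(np.array([[uv]],float),K,np.array([k,0,0,0.]))[0,0]
    return -R.T@t,R.T@np.array([p[0],p[1],1])
def onz(n,uv,z):
    o,d=ray(n,uv);return o+d*(z-o[2])/d[2]
def proj(n,P):
    K,k,R,t=cal(n)
    return cv2.projectPoints(np.array(P,float).reshape(-1,1,3),cv2.Rodrigues(R)[0],t,K,np.array([k,0,0,0.]))[0][:,0]
def save(n,f):
    im=cams.capture(n);cv2.imwrite(f,im[:,:,::-1]);return im
E
python3 - <<'E'
from h import *
for n in("top","side"):
    save(n,f"pics/{n}0.png");o,d=ray(n,(320,200));print(n,o,d,cal(n)[0][0,0])
s=r.sense();print(s["time_s"],s["ee_rot"],s["gripper_width"])
E
```

```text
top [0.42249387 0.00839017 1.26493615] [ 1.02868299e-01  8.07720380e-04 -9.94835399e-01] 453.25492572808975
side [0.24404102 1.06976299 0.97273553] [ 0.20094009 -0.74922931 -0.63114511] 506.77009251687275
0.1 [[-9.55743003e-01 -2.94202009e-01 -6.99318656e-04]
 [-2.94202815e-01  9.55741214e-01  1.85340836e-03]
 [ 1.23091198e-04  1.97712359e-03 -9.99998038e-01]] 0.9999919183313243
```

View pics/top0.png

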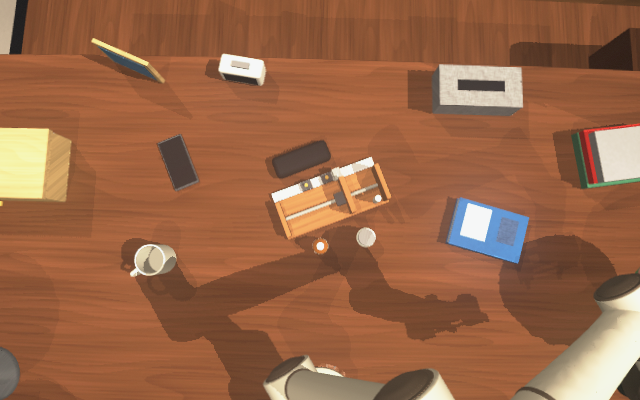

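View pics/side0.png

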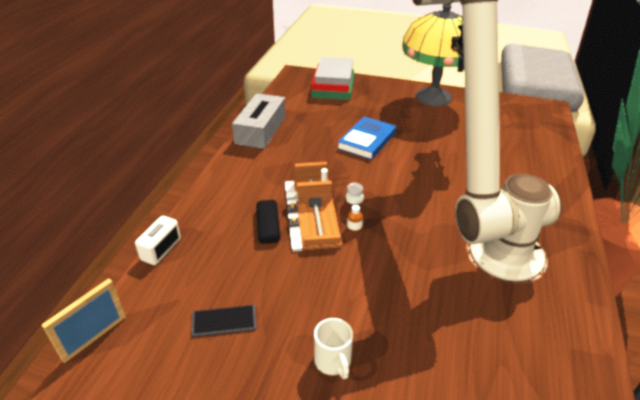

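The top view shows the rack at about (330,198). Its fixed end and the lip balm (378,198) are on the right, the movable plate is near (345,193), and the stop rail is on the upper side. I'll enlarge this area.

```bash
python3 - <<'E'
from h import *
im=cv2.imread("pics/top0.png")
c=cv2.resize(im[145:255,262:402],None,fx=5.7,fy=5.4,interpolation=cv2.INTER_CUBIC)
c=cv2.resize(im[150:250,265:398],(798,600),interpolation=cv2.INTER_CUBIC)
cv2.imwrite("pics/topc.png",c)
E
```

```text
(no output)
```

View pics/topc.png

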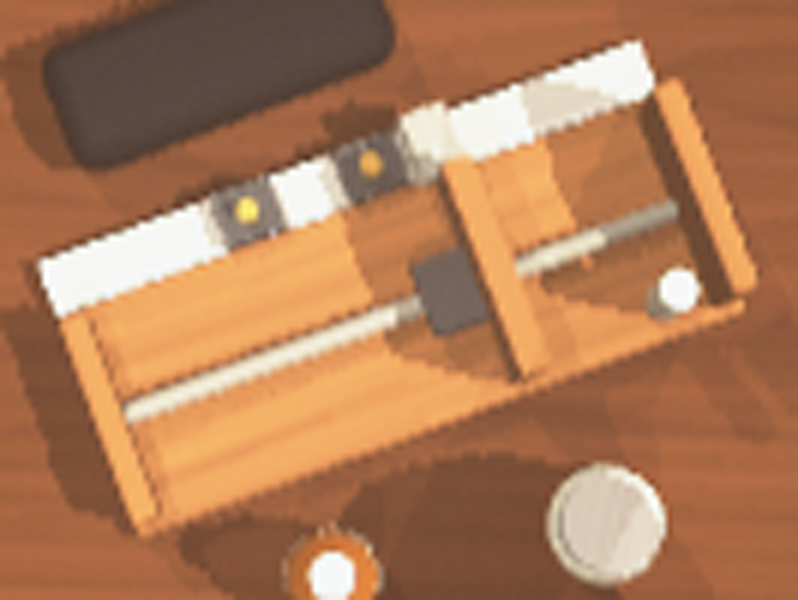

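```bash
cat > m.py <<'E'
from h import *
from scipy.optimize import least_squares
def px(u,v):return ((u+.5)/6-.5+265,(v+.5)/6-.5+150)
W=lambda u,v,z:onz("top",px(u,v),z)[:2]
# (crop px, z, rack x or None, rack y or None)
D=[((470,158),.08,-.050,-.05),((548,370),.08,-.050,.05),((443,168),.08,-.036,-.05),((520,380),.08,-.036,.05),
((680,80),.08,-.15,None),((757,285),.08,-.15,None),((655,90),.08,-.135,None),((733,298),.08,-.135,None),
((62,322),.04,.15,None),((138,535),.04,.15,None),((371,163),.026,None,None),((247,210),.026,.05,None),((678,290),.072,None,None),
((603,522),.045,None,None),((331,576),.075,None,None)]
P=np.array([W(*a,z) for a,z,_,_ in D])
def loc(p):
    c,s=np.cos(p[2]),np.sin(p[2]);d=P-p[:2];return np.c_[d@[c,s],d@[-s,c]]
def f(p):
    L=loc(p);return [L[i,k]-t for i,q in enumerate(D) for k,t in enumerate(q[2:]) if t is not None]
q=least_squares(f,[.45,0,1.9],x_scale=.01).x
if __name__=="__main__":
    print(q[:2],np.degrees(q[2]))
    for d,l in zip(D,loc(q)):print(d[1:],(l*1000).round(1))
    c,s=np.cos(q[2]),np.sin(q[2])
    for x,y in((-.05,0),(-.0925,0),(-.06,0)):print(x,q[:2]+[c*x-s*y,s*x+c*y])
E
python3 m.py
```

```text
[ 0.546508   -0.02255339] 111.31194573224899
(0.08, -0.05, -0.05) [-48.6 -49.8]
(0.08, -0.05, 0.05) [-48.2  49.8]
(0.08, -0.036, -0.05) [-35.8 -49.7]
(0.08, -0.036, 0.05) [-35.2  49.7]
(0.08, -0.15, None) [-148.3  -51. ]
(0.08, -0.15, None) [-147.8   46.1]
(0.08, -0.135, None) [-136.3  -50.5]
(0.08, -0.135, None) [-135.8   47.8]
(0.04, 0.15, None) [146.8 -47.4]
(0.04, 0.15, None) [146.5  54.8]
(0.026, None, None) [-10.4 -70.1]
(0.026, 0.05, None) [ 50.7 -69. ]
(0.072, None, None) [-115.5   35.8]
(0.045, None, None) [-51.2 120.5]
(0.075, None, None) [ 71.4 101.5]
-0.05 [ 0.56468027 -0.06913417]
-0.0925 [ 0.5801267  -0.10872783]
-0.06 [ 0.56831472 -0.07845032]
```

Rack pose fits to about 2 mm: the mid pin is at rack x ≈ -10 mm, so the push needs a travel of about 45 to 100 mm, and I'll aim for about 60. The gripper goes above the gap with its fingers shut and tool y along rack x.

```bash
python3 -m handwheel '[[[0,0,0,-0.035,0.0235,0,0],[0,0,0,-0.035,0.0235,0,0],[0,0,0,-0.035,0.0235,0,0],[0,0,0,-0.035,0.0235,0,0],[0,0,0,-0.035,0.0235,0,0],[0,0,0,-0.035,0.0235,0,0],[0,0,0,-0.035,0.0235,0,0],[0,0,0,-0.035,0.0235,0,0],[0,0,0,-0.035,0.0235,0,0],[0,0,0,-0.035,0.0235,0,0],[0,0,0,-0.035,0.0235,0,0],[0,0,0,-0.035,0.0235,0,0]]]'
cat > w.py <<'E'
from m import *
def st():
    s=r.sense();R=np.array(s["ee_rot"]);t=np.array(s["tcp_pos"]);c,sn=np.cos(q[2]),np.sin(q[2])
    d=t[:2]-q[:2];print("t",s["time_s"],"tcp",t.round(4),"rack mm",(np.array([d@[c,sn],d@[-sn,c]])*1000).round(1),
     "F",np.round(s["wrist_force"],1),"w",s["gripper_width"],"yaw off",np.degrees(np.arctan2(R[1,1],R[0,1])-q[2]).round(2),"R",R[:,2].round(4))
    for x in(-.094,-.01):
        g=np.r_[q[:2]+[c*x,sn*x],.047];print("to",x,(R.T@(g-t)).round(4))
if __name__=="__main__":st()
E
python3 w.py
```

```text
time_s: 1.3
tcp_pos: [0.5029, -0.2025, 0.2223]
ee_rot: [[-0.956, -0.295, -0.001], [-0.295, 0.956, 0.0], [0.001, 0.0, -1.0]]
wrist_force: [-0.4, -0.3, 0.0]
gripper_width: 0.034
gripper_force: 0.0
t 1.3 tcp [ 0.5029 -0.2025  0.2223] rack mm [-151.8  106. ] F [-0.4 -0.3  0. ] w 0.03367734858229184 yaw off -4.18 R [-6.e-04  2.e-04 -1.e+00]
to -0.094 [-0.1016  0.0653  0.1753]
to -0.01 [-0.0955  0.1491  0.1753]
```

```bash
python3 -m handwheel '[[[0,0,0,-0.034,0.022,0,0],[0,0,0,-0.034,0.022,0,0],[0,0,0,-0.0335,0.0215,0,0],[0,0,-0.7,0,0,0,0],[0,0,0,0,0,0.03,0],[0,0,0,0,0,0.03,0],[0,0,0,0,0,0.02,0],[0,0,0,0,0,0,0]]]'
python3 - <<'E'
from w import *
st()
im=save("top","pics/t2.png");a=cv2.imread("pics/t2.png")[130:250,250:410]
b=save("side","pics/s2.png");b=b[120:270,240:390,::-1]
cv2.imwrite("pics/c2.png",np.hstack([cv2.resize(a,(480,400),interpolation=2),cv2.resize(b,(320,400),interpolation=2)]))
E
```

```text
time_s: 2.1
tcp_pos: [0.5775, -0.1115, 0.1388]
ee_rot: [[-0.932, -0.363, -0.008], [-0.363, 0.932, 0.0], [0.007, 0.003, -1.0]]
wrist_force: [-0.1, -0.4, 0.2]
gripper_width: 0.004
gripper_force: 0.0
t 2.1 tcp [ 0.5775 -0.1115  0.1388] rack mm [-94.1   3.4] F [-0.1 -0.4  0.2] w 0.0037655275742251924 yaw off -0.03 R [-8.1e-03  3.0e-04 -1.0e+00]
to -0.094 [-0.0041 -0.0002  0.0918]
to -0.01 [-0.0041  0.0838  0.0921]
```

View pics/c2.png

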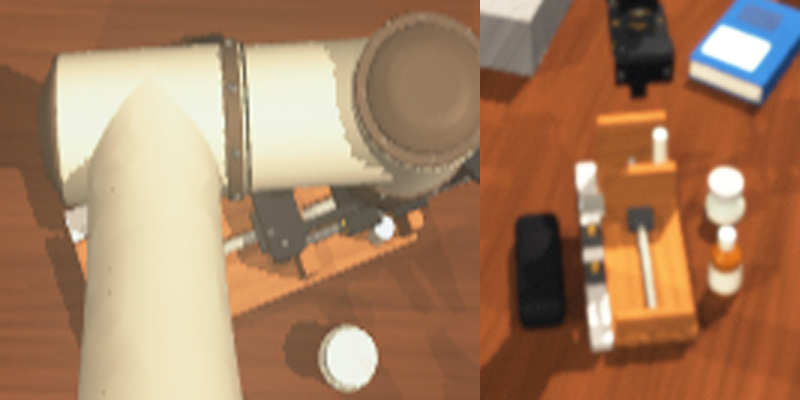

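The crops show the shut fingertips in line with the rack's middle, clear of the lip balm and high above the gap. I'll lower them now.

```bash
python3 -m handwheel '[[[0,0,0,-0.004,0,0,0],[0,0,0,0,0,0.02,0],[0,0,0,0,0,0.02,0],[0,0,0,0,0,0.02,0],[0,0,0,0,0,0.02,0],[0,0,0,0,0,0.01,0],[0,0,0,0,0,0,0],[0,0,0,0,0,0,0]]]'
python3 w.py
```

```text
time_s: 3.0
tcp_pos: [0.5849, -0.1102, 0.0537]
ee_rot: [[-0.931, -0.364, 0.002], [-0.364, 0.931, -0.0], [-0.002, -0.001, -1.0]]
wrist_force: [-1.3, -0.5, 0.2]
gripper_width: 0.005
gripper_force: 0.0
t 3.0 tcp [ 0.5849 -0.1102  0.0537] rack mm [-95.6  -3.9] F [-1.3 -0.5  0.2] w 0.004723983752030986 yaw off 0.03 R [ 2.1e-03 -2.0e-04 -1.0e+00]
to -0.094 [0.0039 0.0016 0.0067]
to -0.01 [0.0039 0.0856 0.0066]
```

```bash
python3 -m handwheel '[[[0,0,0,0.002,0.005,0.002,0],[0,0,0,0.002,0.005,0.002,0],[0,0,0,0,0.005,0,0],[0,0,0,0,0.005,0,0],[0,0,0,0,0.005,0,0],[0,0,0,0,0.005,0,0],[0,0,0,0,0.005,0,0],[0,0,0,0,0.005,0,0],[0,0,0,0,0.003,0,0],[0,0,0,0,0,0,0],[0,0,0,0,0,0,0]]]'
python3 w.py
```

```text
time_s: 4.1
tcp_pos: [0.5647, -0.0721, 0.0487]
ee_rot: [[-0.931, -0.364, 0.0], [-0.364, 0.931, -0.001], [-0.0, -0.001, -1.0]]
wrist_force: [2.1, -4.6, -1.4]
gripper_width: 0.005
gripper_force: 2.4
t 4.1 tcp [ 0.5647 -0.0721  0.0487] rack mm [-52.8   1. ] F [ 2.1 -4.6 -1.4] w 0.00542936377561625 yaw off 0.02 R [ 5.e-04 -7.e-04 -1.e+00]
to -0.094 [-0.001  -0.0412  0.0017]
to -0.01 [-0.001   0.0428  0.0016]
```

```bash
python3 -m handwheel '[[[0,0,0,0,0.005,0,0],[0,0,0,0,0.005,0,0],[0,0,0,0,0.005,0,0],[0,0,0,0,0.005,0,0],[0,0,0,0,0.005,0,0],[0,0,0,0,0.005,0,0],[0,0,0,0,0.005,0,0],[0,0,0,0,0,0,0],[0,0,0,0,0,0,0]]]'
python3 - <<'E'
from w import *
st()
b=save("side","pics/s3.png")[150:250,260:380,::-1]
cv2.imwrite("pics/c3.png",cv2.resize(b,(720,600),interpolation=2))
E
```

```text
time_s: 5.0
tcp_pos: [0.5517, -0.0398, 0.0487]
ee_rot: [[-0.932, -0.364, -0.0], [-0.364, 0.932, -0.001], [0.001, -0.001, -1.0]]
wrist_force: [1.5, -6.0, -0.3]
gripper_width: 0.009
gripper_force: 2.7
t 5.0 tcp [ 0.5517 -0.0398  0.0487] rack mm [-18.    1.4] F [ 1.5 -6.  -0.3] w 0.008917796319040106 yaw off 0.0 R [-3.e-04 -1.e-03 -1.e+00]
to -0.094 [-0.0014 -0.076   0.0018]
to -0.01 [-0.0014  0.008   0.0017]
```

View pics/c3.png

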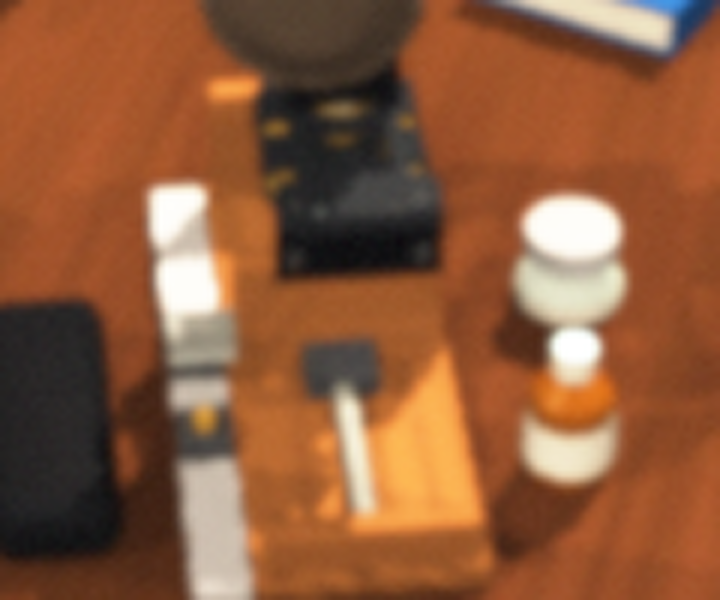

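The catch (205,340 in the crop) is now riding over the mid pin, with the far pin at (203,420) still well ahead. Next push is 18 mm further.

```bash
python3 -m handwheel '[[[0,0,0,0,0.0045,0,0],[0,0,0,0,0.0045,0,0],[0,0,0,0,0.0045,0,0],[0,0,0,0,0.0045,0,0],[0,0,0,0,0,0,0],[0,0,0,0,0,0,0]]]'
python3 - <<'E'
from w import *
st()
b=save("side","pics/s4.png")[150:250,260:380,::-1]
cv2.imwrite("pics/c4.png",cv2.resize(b,(720,600),interpolation=2))
c,s=np.cos(q[2]),np.sin(q[2])
for x in(-.0104,.05):
    g=np.r_[q[:2]+[c*x+s*.07,s*x-c*.07],.026];print(x,(proj("side",g)-[260,150])*6)
for x in(-.0054,.005,.02,.03): # catch rear top edge guess / plate top edge (outer, y=+50)
    X=x+.014;y=.05
    print(x,(proj("side",np.r_[q[:2]+[c*X-s*y,s*X+c*y],.08])-[260,150])*6)
E
```

```text
time_s: 5.65
tcp_pos: [0.5451, -0.0233, 0.0487]
ee_rot: [[-0.932, -0.364, -0.001], [-0.364, 0.932, -0.001], [0.001, -0.001, -1.0]]
wrist_force: [1.3, -7.5, -0.5]
gripper_width: 0.004
gripper_force: 3.5
t 5.65 tcp [ 0.5451 -0.0233  0.0487] rack mm [-0.2  1.6] F [ 1.3 -7.5 -0.5] w 0.004339685302508754 yaw off 0.01 R [-6.0e-04 -1.4e-03 -1.0e+00]
to -0.094 [-0.0016 -0.0938  0.0018]
to -0.01 [-0.0016 -0.0098  0.0017]
-0.0104 [[195.50316404 334.55501825]]
0.05 [[203.63963635 416.19387842]]
-0.0054 [[447.82131931 256.51023344]]
0.005 [[450.64018624 270.13274371]]
0.02 [[454.76137908 290.05301009]]
0.03 [[457.54591372 303.51514881]]
```

View pics/c4.png

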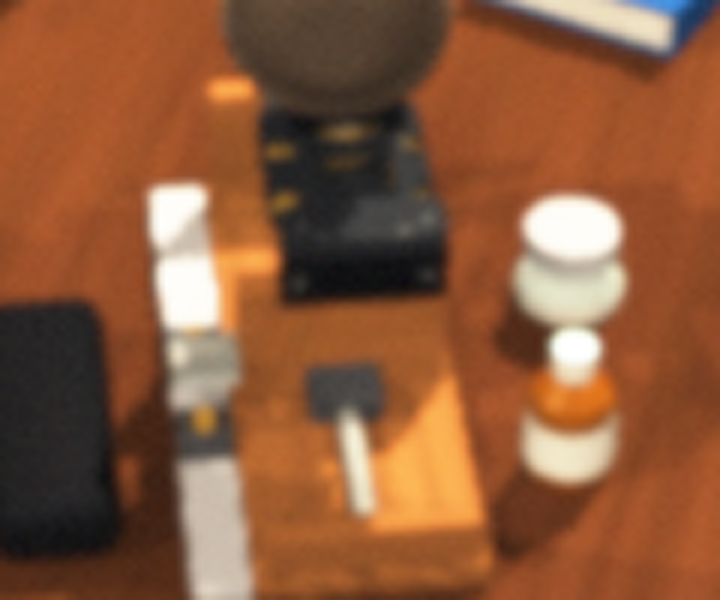

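The catch's rear is about at the mid pin, whose brass tip shows at (193,331), and the far pin is still uncovered at (205,420). I'll push 8 mm more for margin, still at least 30 mm short of the far pin, then back off slowly.

```bash
python3 -m handwheel '[[[0,0,0,0,0.004,0,0],[0,0,0,0,0.004,0,0],[0,0,0,0,0,0,0],[0,0,0,0,0,0,0]]]'; python3 w.py
python3 -m handwheel '[[[0,0,0,0,-0.005,0,0],[0,0,0,0,-0.005,0,0],[0,0,0,0,-0.005,0,0],[0,0,0,0,-0.005,0,0],[0,0,0,0,-0.005,0,0],[0,0,0,0,-0.005,0,0],[0,0,0,0,-0.005,0,0],[0,0,0,0,-0.005,0,0],[0,0,0,0,0,0,0],[0,0,0,0,0,0,0]]]'
python3 - <<'E'
from w import *
st()
b=save("side","pics/s5.png")[150:250,260:380,::-1]
cv2.imwrite("pics/c5.png",cv2.resize(b,(720,600),interpolation=2))
E
```

```text
time_s: 6.1
tcp_pos: [0.5421, -0.016, 0.0487]
ee_rot: [[-0.932, -0.364, -0.001], [-0.364, 0.932, -0.001], [0.001, -0.001, -1.0]]
wrist_force: [1.0, -7.3, 0.1]
gripper_width: 0.001
gripper_force: 3.7
t 6.1 tcp [ 0.5421 -0.016   0.0487] rack mm [7.7 1.7] F [ 1.  -7.3  0.1] w 0.0011184711278077717 yaw off 0.01 R [-7.0e-04 -1.5e-03 -1.0e+00]
to -0.094 [-0.0017 -0.1017  0.0018]
to -0.01 [-0.0017 -0.0177  0.0017]
time_s: 7.1
tcp_pos: [0.5568, -0.052, 0.0485]
ee_rot: [[-0.932, -0.363, -0.0], [-0.363, 0.932, 0.0], [0.0, 0.0, -1.0]]
wrist_force: [-0.0, 0.5, -1.3]
gripper_width: 0.008
gripper_force: 0.0
t 7.1 tcp [ 0.5568 -0.052   0.0485] rack mm [-31.1   1.1] F [-0.   0.5 -1.3] w 0.007759033731167964 yaw off -0.0 R [-2.e-04  1.e-04 -1.e+00]
to -0.094 [-0.0011 -0.0629  0.0015]
to -0.01 [-0.0011  0.0211  0.0015]
```

View pics/c5.png

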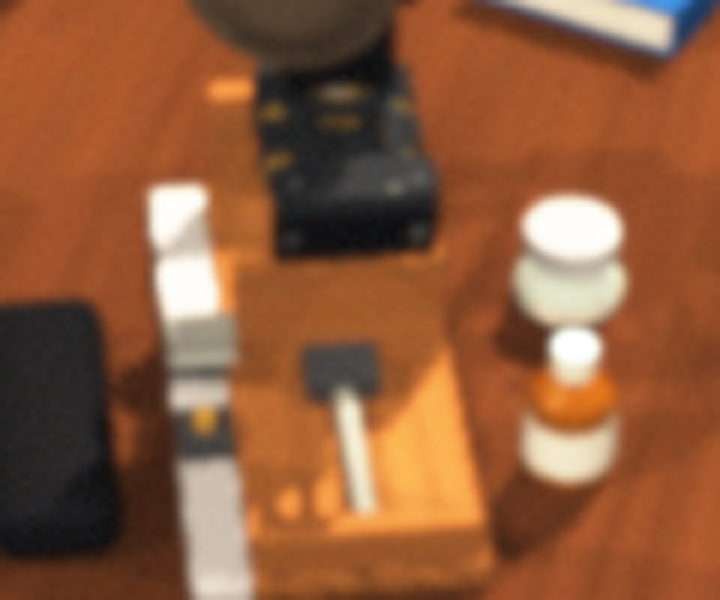

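The contact force is zero and the plate stayed put with its catch at the mid pin, so it has latched. I'll back off further, lift clear and check.

```bash
python3 -m handwheel '[[[0,0,0,0,-0.01,0,0],[0,0,0,0,-0.01,0,0],[0,0,0,0,0,-0.02,0],[0,0,0,0,0,-0.03,0],[0,0,0,0,0,-0.03,0],[0,0,0,0,0,-0.03,0],[0,0,0,0,0,-0.03,0],[0,0,0,0,0,0,0]]]'
python3 -m handwheel '[[[0,0,0,0.02,-0.03,0,0],[0,0,0,0.02,-0.03,0,0],[0,0,0,0.02,-0.03,0,0],[0,0,0,0.02,-0.03,0,0],[0,0,0,0.02,-0.03,0,0],[0,0,0,0.02,-0.03,0,0],[0,0,0,0.02,-0.03,0,0],[0,0,0,0.02,-0.03,0,0],[0,0,0,0.02,-0.03,0,0],[0,0,0,0.02,-0.03,0,0],[0,0,0,0,0,0,0],[0,0,0,0,0,0,0]]]'
python3 - <<'E'
from w import *
st()
a=save("top","pics/t6.png")[150:250,265:398,::-1]
cv2.imwrite("pics/c6.png",cv2.resize(a,(798,600),interpolation=2))
E
```

```text
time_s: 7.95
tcp_pos: [0.5671, -0.0714, 0.1936]
ee_rot: [[-0.931, -0.364, 0.01], [-0.364, 0.931, -0.0], [-0.009, -0.004, -1.0]]
wrist_force: [0.8, -0.2, 0.6]
gripper_width: 0.005
gripper_force: 0.0
time_s: 9.15
tcp_pos: [0.4859, -0.4237, 0.1873]
ee_rot: [[-0.932, -0.361, -0.001], [-0.361, 0.932, 0.001], [0.001, 0.002, -1.0]]
wrist_force: [-0.4, 0.7, -0.3]
gripper_width: 0.002
gripper_force: 0.0
t 9.15 tcp [ 0.4859 -0.4237  0.1873] rack mm [-351.7  202.3] F [-0.4  0.7 -0.3] w 0.00228351308683591 yaw off -0.13 R [-0.0015  0.0013 -1.    ]
to -0.094 [-0.2018  0.2579  0.1406]
to -0.01 [-0.2016  0.3419  0.1407]
```

View pics/c6.png

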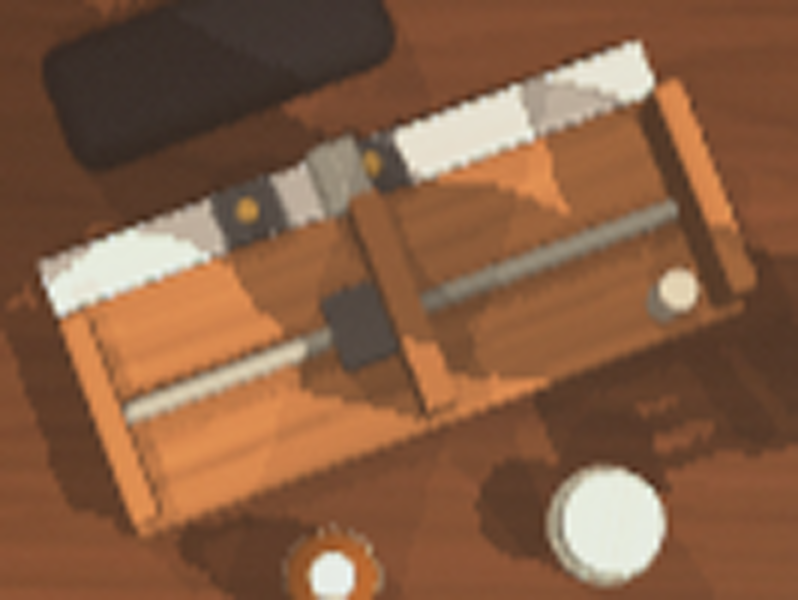

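The catch (340,175) now rests on the outer side of the mid pin (371,163). The far pin (247,210) is free, and the jar, bottle, lip balm and glasses case in view have not moved.

```bash
python3 -c "
from station import r
print(r.finish_job())"
```

```text
the job is handed in; nothing more can be done
None
```

The movable end plate is latched against the middle pin, the far pin was never passed, none of the things beside the rack moved, and the job was handed in at about 9 s.

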